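Slide a soft relief tile off its board onto the plaster bat

TASK

Slide the grey clay relief tile off its blue-grey transfer board onto the free half of the plaster bat, square with the two tiles drying there and clear of them, without ever touching the tile: carry it over on the board, rest the board's front edge lightly on the plaster, raise the handle slowly just until the tile starts to slide, and hold that slope so that it glides gently down until its front edge is on the plaster. Then draw the board back from under it, and lay the empty board flat on its bearers or the table, clear of the bat. Plaster chips, so never press hard on it, and leave the tools lying about where they are.

Things in the scene. Friction and masses are not known exactly. Their poses are not given: they have to be found in the camera images.
- tile: The leather-hard tile to move: grey-brown clay, 75 x 75 x 9 mm, about 0.1 kg, flower relief on top. Starts flat on the board, square with it to 3 degrees, its centre 3 to 15 mm behind the deck's middle. Origin: centre of its underside; z up. Starts to slide on the board at an unknown slope of 13 to 26 degrees; on plaster it grips better.
- board: Transfer board, a loose 0.15 kg paddle lying flat on two bearers: pale blue-grey melamine deck 150 (x) x 110 (y) x 6 mm thick and a brown handle 26 mm wide, 24 mm thick, underside flush with the deck's, from x = -55 (on the deck) to -160 mm, 85 mm of it free behind the deck. Origin: centre of the deck's underside; x points from handle to front edge, which faces the bat's side; z up.
- board_lip (a point): Middle of the lower front edge of the board's deck (board x = +75 mm, z = 0).
- board_grip (a point): Middle of the free part of the board's handle, at half its thickness (board x = -117 mm, z = +12 mm); the place to grip, across its 26 mm width.
- bearers: Two pine strips fixed on the table, 26 mm high, 22 mm thick, 200 mm long, 90 mm apart, the board lying across them. Origin: midway between them, on the table; x runs as the board's x at the start to 5 degrees, the strips run along y.
- bat: Plaster bat: off-white slab 240 (x) x 340 (y) mm lying firmly on a pad of folded newspaper (270 x 360 mm). Its flat, level top stands 24 to 34 mm above the table; how high is not measured. Origin: on the table under its centre, z up. Its y > 0 half, nearer the board, is free; two paler tiles (75 x 75 x 9 mm) are stuck to it at x = -55 and +55, y = -118 mm.
- cutter_a: Pink plastic flower cutter, 68 mm across, 17 mm high with its knob. Bystander.
- cutter_b: Another pink plastic flower cutter, the same. Bystander.
- loop_tool: Loop tool with wooden handle, 160 mm long, 12 mm thick. Bystander.
- needle_tool: Needle tool with wooden handle, 160 mm long, 12 mm thick. Bystander.
- pinch_bowl: Brown fired bowl, 110 mm across, 40 mm high. Bystander.
- wood_rib: Wooden rib (scraper) with round ends, 60 x 150 mm, 6 mm thick. Bystander.
Things that resemble listed ones, but are neither listed nor needed, are in the scene too. Leave any green or red look-alike of the tile alone.

How it is judged:
On the way, in this order (a step that is already met when the one before it is completed fails the run):
1. the board's front edge rests on the plaster bat with the tile still in its place on the board (contact force between board and bat above 0.2 N and x of tile in the frame of board below 0.012 m and y of board_lip in the frame of bat between -0.06 and 0.16 m and contact force between tile and board above 0.3 N), for 0.1 s.
2. with the board held tilted and its front edge resting on the plaster, the tile has slid down it until its front edge bears on the plaster (angle between board's own z axis and vertical above 0.2 rad and x of tile in the frame of board above 0.035 m and contact force between tile and board above 0.1 N and contact force between tile and bat above 0.05 N and contact force between board and bat above 0.2 N), for 0.1 s.
At the end, for the whole second after the job is handed in: Tile flat and at rest on the bat: centre within 78 mm of the bat's long middle line, from 30 mm beyond to 128 mm before its middle, square to 12 degrees. Empty board flat (3 degrees), at rest on bearers or table, touching neither tile nor bat (angle between tile's own z axis and vertical below 0.05 rad and y of tile in the frame of bat between -0.03 and 0.128 m and x of tile in the frame of bat between -0.078 and 0.078 m and (angle between the y axis of tile and the x axis of bat, either way round below 0.21 rad or angle between the x axis of tile and the x axis of bat, either way round below 0.21 rad) and linear speed of each of tile, board below 0.01 m/s and contact force between board and tile below 0.02 N and contact force between board and bat below 0.02 N and angle between board's own z axis and vertical below 0.06 rad and height (world z) of board between -0.003 and 0.03 m and contact force between tile and bat above 0.3 N).
It fails at once if the gripper or arm touches the tile (contact force between any of the fingers, the arm and tile above 0.2 N).
It fails at once if the board is pressed on the plaster with more than 6 N (contact force between board and bat above 6 N).
It fails at once if the tile shoots down the tilted board or drops (faster than 0.2 m/s) (angle between board's own z axis and vertical above 0.15 rad and linear speed of tile above 0.2 m/s).
It fails at once if the board is tilted by more than 32 degrees with the tile on it (angle between board's own z axis and vertical above 0.56 rad and contact force between board and tile above 0.1 N).
It fails at once if a tool or bowl lying about is shifted by more than 20 mm (distance of any of cutter_a, cutter_b, loop_tool, needle_tool, pinch_bowl, wood_rib from where it was at the start of the episode above 0.02 m).
It also fails if it takes over 72 s, if anything falls off the work surface, if the arm or the gripper's body presses on something with over 40 N, if the wrist force passes 120 N, or if a joint passes its speed limit or range.

ROBOT

A 6-joint arm with a two-finger parallel gripper is mounted at the origin on the work surface. World frame = base frame: x ahead of the robot, y to its left, z up, the work surface at z = 0. Lengths are in m, angles in rad, forces in N, time in s.
With the tool pointing down it reaches from about 0.425 to 0.95 m from the base axis. Payload 3.5 kg.
Tool frame: the origin (TCP) lies on the centre line of the jaws, within the pads' length; the fingertips stand 11 mm ahead of it and the grasp point (between the pads) lies 8 mm behind it; y points along the fingers, x is the direction in which the jaws open and shut, and the axes are right-handed (so a half turn about y gives the same grasp; the last joint's range is limited). The gripper opens to 85 mm and grips with 20 to 120 N. Pads are 22 mm wide; open, the fingers measure 114 mm over their backs; the gripper's body (76 mm by 85 mm) begins 54 mm behind the grasp point. The pads swing forward as they close: fully open they stand 13 mm farther back than shut.
Start: joints at [1.165, 0.286, 1.577, -0, 1.279, -0.15], TCP at [0.171, 0.653, 0.242] pointing down, gripper open.
Joint ranges: [-2.77, 2.77], [-0.9, 2.22], [0.21, 2.48], [-1.53, 4.67], [0.24, 2.81], [-2.84, 2.84]. Speed limits (rad/s): [2.79, 2.79, 3.14, 3.14, 3.14, 3.14].

INTERFACE

Orientations are given as a unit quaternion [x, y, z, w].
In Python, from plant import get_state, read_camera, sign_off gives the robot as it stands.
- The arm moves only by the shell command python3 -m inch 'ROWS' [FORCE]. ROWS is JSON, a list of rows, each an object of numbers: "ax", "ay", "az": the turn, a rotation vector about the tool's x, y, z in rad; "x", "y", "z": the shift along the tool's x, y, z in mm; "hand": the closure, from -1 (fully open) to 1 (shut). In form: [{"ax": .., "ay": .., "az": .., "x": .., "y": .., "z": .., "hand": ..}, ...]. A call has 1 to 5 rows; each row shifts and turns the commanded pose from where the row before left it, along the tool's axes as they then stand; what a row does not reach is not made up. A row lasts 1/12 s, in which the tool goes at most 41.7 mm and 7.16 degrees, less where a joint would pass 70% of its speed; a pose out of reach is approached as far as the arm can. A call with a gripper value outside its range is refused whole. The fingers move at their own pace and stop on an object; FORCE is the grip in N (left out, the last holds). Time passes only in rows, so rows that do not move let the fingers close. It gives the time, the measured TCP pose, the force and the opening at its end, in the units of the state.
- get_state(): the state, without advancing time (a new reading comes with each control period).
- read_camera(name): name is "scene" or "top"; returns a dict with "img" (384x512x3 uint8, red, green, blue), "fov_y" (degrees; the focal length in pixels is half the picture's height over the tangent of half this angle, whatever the lens; pixels are square), "cx", "cy" (the principal point, pixels), "T" (4x4, takes a point from camera to world coordinates). Camera axes: x right, y down, z forward; pixel columns grow to the right and rows downward; lengths in m; the calibration is good to about 2 mm. A picture is of the moment at which its call begins. There is no depth.
- sign_off(): hands the job in, once; it reports no verdict.
The state is a dict: "time": time; "qpos": joint angles; "dq": joint speeds; "joint_efforts": joint torques, N m; "eef_pos": TCP position; "tcp_rot": TCP orientation; "contact_force": force on the tool from outside, world axes, zero at the start; "wrist_torque": the same for the moment, N m; "opening": opening from 0.0 (shut) to 1.0 (fully open).
Only numpy, scipy, OpenCV 4.12 (cv2) and the standard library are available. Lean on these libraries where they do the work, as an engineer would, in place of code of your own. Each camera call takes 0.05 s, during which the arm holds its last target. There are 200 camera calls.

## Working session

There is one attempt and no reset: what is moved stays moved. The work goes in short steps, Python scripts to look and compute and a shell command to move; the robot and the scene stay as the last step left them, time stands still between calls to the robot, and variables do not carry over. Pictures are saved under pics/ and viewed, about 8 in all and at most 12, crops included, and the job is handed in when it is done.

```bash
ls; mkdir -p pics; python3 - <<'E'
from plant import *
import cv2,numpy as np
s=get_state();print(s)
for n in("scene","top"):
    c=read_camera(n);cv2.imwrite(f"pics/{n}0.png",cv2.cvtColor(c["img"],cv2.COLOR_RGB2BGR))
    print(n,c["fov_y"],c["cx"],c["cy"],np.round(c["T"],3).tolist())
E
```

```text
pics
{'time': 0.0, 'qpos': array([ 1.16498499e+00,  2.87184860e-01,  1.57815679e+00,  1.65111019e-06,
        1.27859976e+00, -1.49985184e-01]), 'dq': array([-1.28969006e-04, -2.29313668e-04, -5.13759059e-04,  3.52141923e-04,
       -5.27468525e-04, -5.04228258e-05]), 'joint_efforts': array([-9.02037991e-04, -4.05973184e+01, -2.92632347e+01, -1.71368324e-04,
        5.79935586e-03, -3.41493660e-06]), 'eef_pos': array([0.1705179 , 0.65246327, 0.24094529]), 'tcp_rot': array([ 0.56010021,  0.43140641, -0.43285845, -0.55929404]), 'contact_force': array([ 0.24848846, -0.00352641,  0.0049579 ]), 'wrist_torque': array([0.00826517, 0.01943701, 0.00522107]), 'opening': 1.0008668035701749}
scene 45.365531535265305 245.2706486145696 189.04079367547618 [[-0.4, 0.633, -0.663, 1.444], [0.916, 0.292, -0.274, 0.395], [0.02, -0.717, -0.697, 1.027], [0.0, 0.0, 0.0, 1.0]]
top 51.02175654310688 259.2964737176251 188.65460241289202 [[0.028, -0.997, 0.067, 0.452], [-1.0, -0.028, -0.003, 0.027], [0.005, -0.067, -0.998, 1.415], [0.0, 0.0, 0.0, 1.0]]
```

```bash
python3 - <<'E'
import cv2
for n in("scene","top"):
    i=cv2.imread(f"pics/{n}0.png");cv2.imwrite(f"pics/{n}0b.png",cv2.resize(i,(800,600),interpolation=cv2.INTER_CUBIC))
E
```

```text
(no output)
```

View pics/top0b.png

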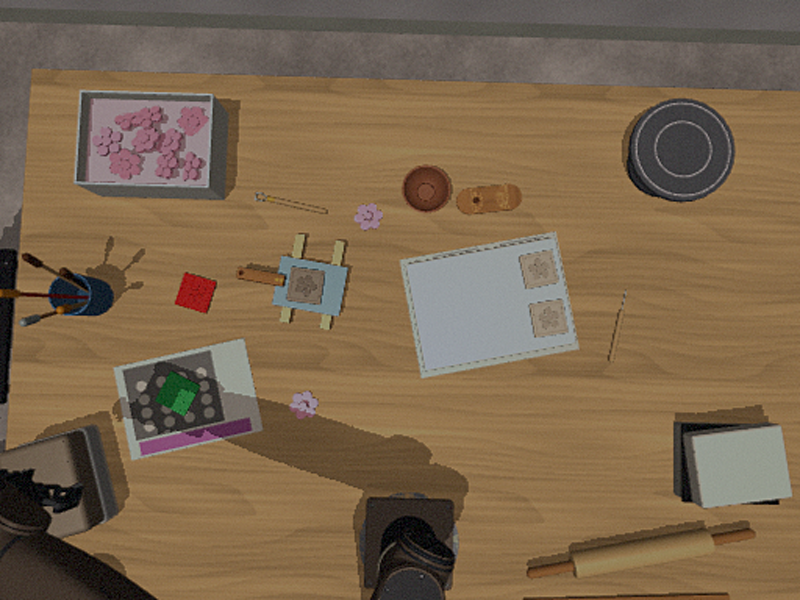

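View pics/scene0b.png

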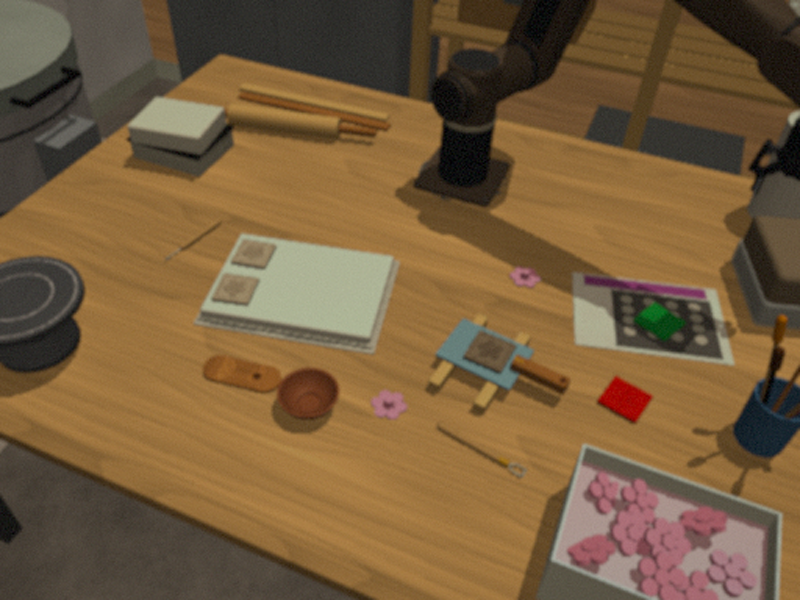

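Look-alikes, as pixels in the 800x600 top picture:
- red tile (196,292)
- green tile (180,394)
- two paler tiles stuck on the bat (540,270) and (548,318)
- a white block (740,465), which could pass for the bat

I choose the grey-brown tile on the blue-grey board at (305,286), whose handle points left at (262,276), and the bat at (490,305). Next I'll measure these.

```bash
cat > h.py <<'E'
import numpy as np,cv2
from plant import get_state,read_camera
def ray(c,p,z):
    f=c["img"].shape[0]/2/np.tan(np.radians(c["fov_y"]/2)); T=np.array(c["T"])
    p=np.atleast_2d(p).astype(float)
    d=np.c_[(p[:,0]-c["cx"])/f,(p[:,1]-c["cy"])/f,np.ones(len(p))]@T[:3,:3].T
    return T[:3,3]+d*((z-T[2,3])/d[:,2:])
def proj(c,P):
    f=c["img"].shape[0]/2/np.tan(np.radians(c["fov_y"]/2)); T=np.array(c["T"])
    q=(np.atleast_2d(P)-T[:3,3])@T[:3,:3]
    return np.c_[q[:,0]/q[:,2]*f+c["cx"],q[:,1]/q[:,2]*f+c["cy"]]
def biggest(m):
    cs,_=cv2.findContours(m.astype(np.uint8),cv2.RETR_EXTERNAL,cv2.CHAIN_APPROX_NONE)
    return max(cs,key=cv2.contourArea)[:,0]
E
python3 - <<'E'
from h import *
top=read_camera("top");sc=read_camera("scene")
for n,c,box,bb in(("top",top,(165,150,230,215),(250,140,380,250)),("scene",sc,(270,195,350,265),(120,140,265,230))):
    a=c["img"].astype(int);R,G,B=a[...,0],a[...,1],a[...,2]
    m=(B-R>15);k=np.zeros_like(m);k[box[1]:box[3],box[0]:box[2]]=1
    h=cv2.convexHull(biggest(m&k)); r=cv2.boxPoints(cv2.minAreaRect(h))
    w=ray(c,r,.032)[:,:2] if n=="top" else None
    ap=cv2.approxPolyDP(h,3,True)[:,0]; print(n,"deck poly",ap.tolist(),ray(c,ap,.032)[:,:2].round(4).tolist())
    if w is not None: print("rect",w.round(4).tolist(),np.linalg.norm(w-np.roll(w,1,0),axis=1))
    wm=(R>120)&(B-R>-25); k[:]=0;k[bb[1]:bb[3],bb[0]:bb[2]]=1
    ap=cv2.approxPolyDP(cv2.convexHull(biggest(wm&k)),4,True)[:,0];print("bat poly",ap.tolist(),ray(c,ap,.029)[:,:2].round(3).tolist())
    im=cv2.cvtColor(c["img"],cv2.COLOR_RGB2BGR)
    x0,y0,x1,y1=(140,130,390,260) if n=="top" else (110,140,380,270)
    cv2.imwrite(f"pics/{n}1.png",cv2.resize(im[y0:y1,x0:x1],None,fx=2.96,fy=2.96,interpolation=cv2.INTER_CUBIC))
a,b=[cv2.imread(f"pics/{n}1.png") for n in("top","scene")]
w=min(a.shape[1],b.shape[1],800)
v=np.vstack([a[:300,:740],b[:300,:740]]);cv2.imwrite("pics/crop1.png",v[:600]);print(v.shape)
E
```

```text
top deck poly [[180, 164], [221, 171], [216, 201], [175, 194]] [[0.6231, 0.2985], [0.6029, 0.1561], [0.4988, 0.1697], [0.5189, 0.3113]]
rect [[0.5182, 0.3149], [0.6253, 0.3001], [0.6027, 0.153], [0.4959, 0.1685]] [0.14802071 0.10807659 0.1487992  0.10798701]
bat poly [[355, 148], [370, 222], [270, 241], [256, 166]] [[0.697, -0.307], [0.442, -0.362], [0.367, -0.02], [0.624, 0.036]]
scene deck poly [[297, 205], [329, 240], [325, 247], [281, 227]] [[0.496, 0.1738], [0.5875, 0.2999], [0.6163, 0.2967], [0.5984, 0.1604]]
bat poly [[131, 194], [146, 167], [174, 154], [249, 165], [235, 213]] [[0.662, -0.305], [0.536, -0.331], [0.441, -0.282], [0.386, -0.031], [0.601, 0.017]]
(600, 740, 3)
```

View pics/crop1.png

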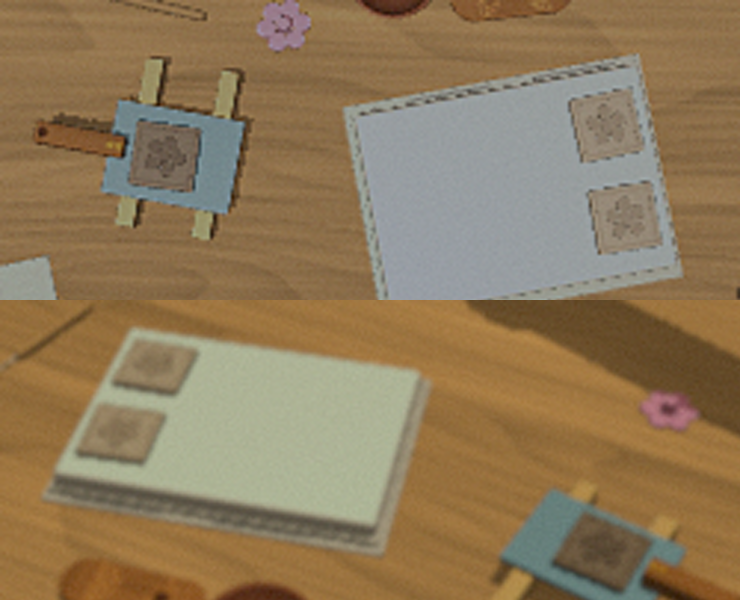

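The crop confirms it: the grey tile on the blue deck at crop (165,157), with the handle from (35,132) to (125,147). The bat's free half is around (450,200), and the stuck tiles are at (605,125) and (625,217).

```bash
python3 - <<'E'
from h import *
from scipy.spatial.transform import Rotation as Ro
top=read_camera("top")
f=lambda x,y:(140+x/2.96,130+y/2.96)
print("dried",ray(top,[f(605,125),f(625,217)],.039).round(4).tolist())
print("handle",ray(top,[f(35,132),f(107,145)],.05).round(4).tolist())
print("tile",ray(top,[f(165,157)],.041).round(4))
s=get_state();R=Ro.from_quat(s["tcp_rot"]);print(R.as_matrix().round(3))
g=np.array([.578,.350,.15]);
h=np.radians(-98.7);bx=np.array([np.cos(h),np.sin(h),0])
for sg in(1,-1):
    z=sg*bx;y=np.array([0,0,-1.]);x=np.cross(y,z)
    Rg=Ro.from_matrix(np.c_[x,y,z]);print(sg,"rotvec deg",np.degrees((R.inv()*Rg).as_rotvec()).round(1),(R.inv()*Rg).as_rotvec().round(3))
    print("shift in start tool frame mm",(R.inv().apply(g-s["eef_pos"])*1e3).round(1),"in goal frame",(Rg.inv().apply(g-s["eef_pos"])*1e3).round(1))
E
```

```text
dried [[0.6101, -0.2689, 0.039], [0.5038, -0.2936, 0.039]]
handle [[0.5819, 0.3892, 0.05], [0.5693, 0.3059, 0.05]]
tile [[0.558  0.2402 0.041 ]]
[[ 0.253 -0.    -0.967]
 [ 0.967 -0.001  0.253]
 [-0.001 -1.     0.   ]]
1 rotvec deg [ -0.1 -96.   -0. ] [-1.000e-03 -1.675e+00 -1.000e-03]
shift in start tool frame mm [-189.7   91.8 -470.7] in goal frame [-448.5   91.6  237.7]
-1 rotvec deg [ 0.  84.  -0.1] [ 1.000e-03  1.467e+00 -1.000e-03]
shift in start tool frame mm [-189.7   91.8 -470.7] in goal frame [ 448.5   91.6 -237.7]
```

```bash
python3 -m inch '[{"ay":0.1222,"hand":-1},{"ay":0.1222,"hand":-1},{"ay":0.1222,"hand":-1},{"ay":0.1222,"hand":-1},{"ay":0.1222,"hand":-1}]'
python3 -m inch '[{"ay":0.1222,"hand":-1},{"ay":0.1222,"hand":-1},{"ay":0.1222,"hand":-1},{"ay":0.1222,"hand":-1},{"ay":0.1222,"hand":-1}]'
python3 -m inch '[{"ay":0.1222,"hand":-1},{"ay":0.1222,"hand":-1},{"x":32,"y":3,"z":-17,"hand":-1},{"x":32,"y":3,"z":-17,"hand":-1},{"x":32,"y":3,"z":-17,"hand":-1}]'
python3 -m inch '[{"x":32,"y":3,"z":-17,"hand":-1},{"x":32,"y":3,"z":-17,"hand":-1},{"x":32,"y":3,"z":-17,"hand":-1},{"x":32,"y":3,"z":-17,"hand":-1},{"x":32,"y":5,"z":-17,"hand":-1}]'
python3 -m inch '[{"x":32,"y":8,"z":-17,"hand":-1},{"x":32,"y":8,"z":-17,"hand":-1},{"x":32,"y":8,"z":-17,"hand":-1},{"x":32,"y":8,"z":-17,"hand":-1},{"hand":-1}]'
cat > st.py <<'E'
from h import *
from scipy.spatial.transform import Rotation as Ro
import sys
def show():
    s=get_state();R=Ro.from_quat(s["tcp_rot"]).as_matrix()
    bx=-R[:,2]  # board x axis
    print("t",round(s["time"],2),"tcp",s["eef_pos"].round(4),"F",s["contact_force"].round(2),"op",round(s["opening"],3),"head",np.degrees(np.arctan2(bx[1],bx[0])).round(2),"pitch",np.degrees(np.arcsin(-bx[2])).round(2),"roll",np.degrees(np.arcsin(R[2,0])).round(2),"dq",abs(s["dq"]).max().round(3))
    return s,R
if __name__=="__main__": show()
E
python3 - <<'E'
from st import *
s,R=show(); print(s["qpos"].round(2)); print("to grip z.030 in tool mm",(R.T@(np.array([.577,.349,.030])-s["eef_pos"])*1e3).round(1))
c=read_camera("top");im=cv2.cvtColor(c["img"],cv2.COLOR_RGB2BGR)[130:250,120:280];cv2.imwrite("pics/a.png",cv2.resize(im,(800,600),interpolation=cv2.INTER_CUBIC))
c=read_camera("scene");im=cv2.cvtColor(c["img"],cv2.COLOR_RGB2BGR)[150:270,260:420];cv2.imwrite("pics/b.png",cv2.resize(im,(800,600),interpolation=cv2.INTER_CUBIC))
E
```

```text
t 0.25 tcp [0.1707 0.6528 0.2416] F [-0.14  0.22  0.18] op 0.998 head -14.66 pitch 0.01 roll -0.07 dq 0.004
[ 1.16  0.29  1.58  0.    1.28 -0.15]
to grip z.030 in tool mm [-190.8  211.8 -470. ]validation failed for argument at $[0]...
validation failed for argument at $[0]...
validation failed for argument at $[0]...
validation failed for argument at $[0]...
validation failed for argument at $[0]...
```

View pics/b.png

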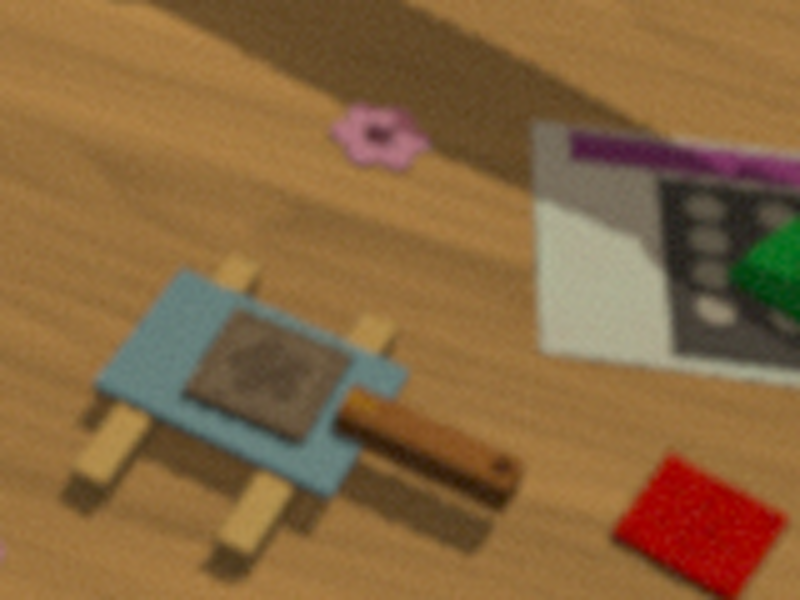

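The moves were refused and the arm hasn't moved. The picture shows the untouched board, tile at (270,375) and handle at (430,445). The rows probably need all seven keys, so I'll try that.

```bash
python3 -m inch '[{"ax":0,"ay":0.1222,"az":0,"x":0,"y":0,"z":0,"hand":-1},{"ax":0,"ay":0.1222,"az":0,"x":0,"y":0,"z":0,"hand":-1},{"ax":0,"ay":0.1222,"az":0,"x":0,"y":0,"z":0,"hand":-1},{"ax":0,"ay":0.1222,"az":0,"x":0,"y":0,"z":0,"hand":-1},{"ax":0,"ay":0.1222,"az":0,"x":0,"y":0,"z":0,"hand":-1}]'; python3 st.py
```

```text
time: 0.77
eef_pos: [0.1708, 0.653, 0.2423]
tcp_rot: [0.665, 0.242, -0.242, -0.664]
contact_force: [-0.5, -0.1, 0.7]
opening: 1.002
t 0.77 tcp [0.1708 0.653  0.2423] F [-0.54 -0.08  0.71] op 1.002 head -50.01 pitch -0.0 roll -0.0 dq 1.451
```

```bash

python3 -m inch '[{"ax":0,"ay":0.1222,"az":0,"x":0,"y":0,"z":0,"hand":-1},{"ax":0,"ay":0.1222,"az":0,"x":0,"y":0,"z":0,"hand":-1},{"ax":0,"ay":0.1222,"az":0,"x":0,"y":0,"z":0,"hand":-1},{"ax":0,"ay":0.1222,"az":0,"x":0,"y":0,"z":0,"hand":-1},{"ax":0,"ay":0.1222,"az":0,"x":0,"y":0,"z":0,"hand":-1}]' >/dev/null
python3 -m inch '[{"ax":0,"ay":0.1222,"az":0,"x":0,"y":0,"z":0,"hand":-1},{"ax":0,"ay":0.1222,"az":0,"x":0,"y":0,"z":0,"hand":-1},{"ax":0,"ay":0,"az":0,"x":32,"y":3,"z":-17,"hand":-1},{"ax":0,"ay":0,"az":0,"x":32,"y":3,"z":-17,"hand":-1},{"ax":0,"ay":0,"az":0,"x":32,"y":3,"z":-17,"hand":-1}]' >/dev/null
python3 -m inch '[{"ax":0,"ay":0,"az":0,"x":32,"y":3,"z":-17,"hand":-1},{"ax":0,"ay":0,"az":0,"x":32,"y":3,"z":-17,"hand":-1},{"ax":0,"ay":0,"az":0,"x":32,"y":3,"z":-17,"hand":-1},{"ax":0,"ay":0,"az":0,"x":32,"y":3,"z":-17,"hand":-1},{"ax":0,"ay":0,"az":0,"x":32,"y":5,"z":-17,"hand":-1}]' >/dev/null
python3 -m inch '[{"ax":0,"ay":0,"az":0,"x":32,"y":8,"z":-17,"hand":-1},{"ax":0,"ay":0,"az":0,"x":32,"y":8,"z":-17,"hand":-1},{"ax":0,"ay":0,"az":0,"x":32,"y":8,"z":-17,"hand":-1},{"ax":0,"ay":0,"az":0,"x":32,"y":8,"z":-17,"hand":-1},{"ax":0,"ay":0,"az":0,"x":0,"y":0,"z":0,"hand":-1}]'
python3 - <<'E'
from st import *
s,R=show(); print(s["qpos"].round(2)); print("to grip z.030 in tool mm",(R.T@(np.array([.577,.349,.030])-s["eef_pos"])*1e3).round(1))
E
```

```text
time: 2.43
eef_pos: [0.5236, 0.3889, 0.1823]
tcp_rot: [0.706, -0.055, 0.056, -0.704]
contact_force: [-0.6, 0.5, -0.0]
opening: 0.999
t 2.43 tcp [0.5236 0.3889 0.1823] F [-0.61  0.53 -0.05] op 0.999 head -99.0 pitch -0.16 roll 0.02 dq 0.072
[ 0.48  0.29  1.69 -0.    1.17  0.64]
to grip z.030 in tool mm [ 58.9 152.4 -30.6]
```

```bash

python3 -m inch '[{"ax":0,"ay":0,"az":0,"x":20,"y":15,"z":-10,"hand":-1},{"ax":0,"ay":0,"az":0,"x":20,"y":15,"z":-10,"hand":-1},{"ax":0,"ay":0,"az":0,"x":19,"y":15,"z":-10,"hand":-1},{"ax":0,"ay":0,"az":0,"x":0,"y":20,"z":0,"hand":-1},{"ax":0,"ay":0,"az":0,"x":0,"y":0,"z":0,"hand":-1}]'
python3 - <<'E'
from st import *
s,R=show(); print("to grip z.030 in tool mm",(R.T@(np.array([.577,.349,.030])-s["eef_pos"])*1e3).round(1))
vs=[]
for n,b in(("top",(130,130,250,220)),("scene",(280,180,400,270))):
    c=read_camera(n);im=cv2.cvtColor(c["img"],cv2.COLOR_RGB2BGR)
    im=im[b[1]:b[3],b[0]:b[2]];vs.append(cv2.resize(im,(400,300),interpolation=cv2.INTER_CUBIC))
cv2.imwrite("pics/c.png",cv2.resize(np.hstack(vs),(800,300)))
E
```

```text
time: 2.85
eef_pos: [0.5716, 0.3531, 0.1145]
tcp_rot: [0.706, -0.057, 0.052, -0.704]
contact_force: [-0.4, -0.5, -0.6]
opening: 0.999
t 2.85 tcp [0.5716 0.3531 0.1145] F [-0.42 -0.49 -0.59] op 0.999 head -98.78 pitch -0.24 roll -0.4 dq 0.053
to grip z.030 in tool mm [ 6.6 84.5 -2.8]
```

View pics/c.png

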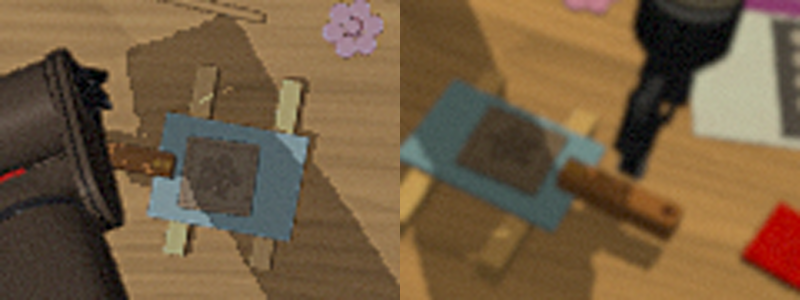

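The gripper hangs over the middle of the handle: handle at (640,195) in the right half, with the fingers above it. The deck is clear. I'll go down and grip.

```bash

python3 -m inch '[{"ax":0,"ay":0,"az":0,"x":5,"y":15,"z":-2,"hand":-1},{"ax":0,"ay":0,"az":0,"x":1,"y":20,"z":0,"hand":-1},{"ax":0,"ay":0,"az":0,"x":0,"y":20,"z":0,"hand":-1},{"ax":0,"ay":0,"az":0,"x":0,"y":10,"z":0,"hand":-1},{"ax":0,"ay":0,"az":0,"x":0,"y":0,"z":0,"hand":-1}]'
python3 - <<'E'
from st import *
s,R=show(); print("to grip z.030 in tool mm",(R.T@(np.array([.577,.349,.030])-s["eef_pos"])*1e3).round(1))
E
```

```text
time: 3.37
eef_pos: [0.5771, 0.3517, 0.0515]
tcp_rot: [0.706, -0.055, 0.052, -0.704]
contact_force: [-0.2, 0.3, -0.9]
opening: 0.997
t 3.37 tcp [0.5771 0.3517 0.0515] F [-0.22  0.28 -0.93] op 0.997 head -98.63 pitch -0.15 roll -0.24 dq 0.031
to grip z.030 in tool mm [ 0.4 21.5 -2.6]
```

```bash

python3 -m inch '[{"ax":0,"ay":0,"az":0,"x":0,"y":11,"z":-2,"hand":-1},{"ax":0,"ay":0,"az":0,"x":0,"y":10,"z":0,"hand":-1},{"ax":0,"ay":0,"az":0,"x":0,"y":0,"z":0,"hand":-1},{"ax":0,"ay":0,"az":0,"x":0,"y":0,"z":0,"hand":-1}]' ; python3 st.py
python3 -m inch '[{"ax":0,"ay":0,"az":0,"x":0,"y":0,"z":0,"hand":0.2},{"ax":0,"ay":0,"az":0,"x":0,"y":0,"z":0,"hand":0.4},{"ax":0,"ay":0,"az":0,"x":0,"y":0,"z":0,"hand":0.6},{"ax":0,"ay":0,"az":0,"x":0,"y":0,"z":0,"hand":1},{"ax":0,"ay":0,"az":0,"x":0,"y":0,"z":0,"hand":1}]' 60 >/dev/null; python3 st.py
python3 -m inch '[{"ax":0,"ay":0,"az":0,"x":0,"y":0,"z":0,"hand":1},{"ax":0,"ay":0,"az":0,"x":0,"y":0,"z":0,"hand":1},{"ax":0,"ay":0,"az":0,"x":0,"y":0,"z":0,"hand":1}]' 60 >/dev/null; python3 st.py
```

```text
time: 3.7
eef_pos: [0.5784, 0.3499, 0.0329]
tcp_rot: [0.705, -0.054, 0.053, -0.705]
contact_force: [-0.1, -0.0, -1.0]
opening: 0.998
t 3.7 tcp [0.5784 0.3499 0.0329] F [-0.12 -0.03 -1.03] op 0.998 head -98.68 pitch -0.02 roll -0.04 dq 0.016
t 4.12 tcp [0.5788 0.3502 0.0338] F [-1.91  1.18  2.35] op 0.302 head -98.7 pitch 0.02 roll -0.0 dq 0.061
t 4.37 tcp [0.5789 0.3501 0.0338] F [-0.5   0.47  2.2 ] op 0.291 head -98.67 pitch 0.01 roll 0.01 dq 0.002
```

```bash

python3 -m inch '[{"ax":0,"ay":0,"az":0,"x":0,"y":-3,"z":0,"hand":1},{"ax":0,"ay":0,"az":0,"x":0,"y":-5,"z":0,"hand":1},{"ax":0,"ay":0,"az":0,"x":0,"y":-7,"z":0,"hand":1},{"ax":0,"ay":0,"az":0,"x":0,"y":-7,"z":0,"hand":1},{"ax":0,"ay":-0.02,"az":0,"x":0,"y":-7,"z":0,"hand":1}]' 90 >/dev/null; python3 st.py
python3 -m inch '[{"ax":0,"ay":-0.04,"az":0,"x":0,"y":-7,"z":0,"hand":1},{"ax":0,"ay":-0.04,"az":0,"x":0,"y":-6,"z":0,"hand":1},{"ax":0,"ay":-0.04,"az":0,"x":0,"y":-4,"z":0,"hand":1},{"ax":0,"ay":-0.04,"az":0,"x":0,"y":-2,"z":0,"hand":1},{"ax":0,"ay":-0.04,"az":0,"x":0,"y":0,"z":0,"hand":1}]' >/dev/null; python3 st.py
python3 -m inch '[{"ax":0,"ay":-0.04,"az":0,"x":0,"y":0,"z":0,"hand":1},{"ax":0,"ay":-0.04,"az":0,"x":0,"y":0,"z":0,"hand":1},{"ax":0,"ay":-0.04,"az":0,"x":0,"y":0,"z":0,"hand":1},{"ax":0,"ay":-0.03,"az":0,"x":0,"y":0,"z":0,"hand":1},{"ax":0,"ay":0,"az":0,"x":0,"y":0,"z":0,"hand":1}]' >/dev/null
python3 - <<'E'
from st import *
s,R=show(); print("to place in tool mm",(R.T@(np.array([.506,.037,s["eef_pos"][2]])-s["eef_pos"])*1e3).round(1))
E
```

```text
t 4.78 tcp [0.5786 0.35   0.0628] F [ 0.49 -0.62 -2.47] op 0.284 head -97.49 pitch 0.0 roll -0.01 dq 0.269
t 5.2 tcp [0.5793 0.3503 0.083 ] F [ 0.66  0.32 -1.78] op 0.289 head -85.91 pitch 0.05 roll 0.12 dq 0.474
t 5.62 tcp [0.5788 0.3501 0.082 ] F [ 0.7   0.49 -1.94] op 0.286 head -77.41 pitch 0.01 roll 0.03 dq 0.046
to place in tool mm [-1.393e+02 -1.000e-01 -2.897e+02]
```

```bash

python3 -m inch '[{"ax":0,"ay":0,"az":0,"x":-2,"y":0,"z":-4.5,"hand":1},{"ax":0,"ay":0,"az":0,"x":-4.5,"y":0,"z":-9,"hand":1},{"ax":0,"ay":0,"az":0,"x":-6.5,"y":0,"z":-13.5,"hand":1},{"ax":0,"ay":0,"az":0,"x":-8.5,"y":0,"z":-18,"hand":1},{"ax":0,"ay":0,"az":0,"x":-8.5,"y":0,"z":-18,"hand":1}]' >/dev/null; python3 st.py
python3 -m inch '[{"ax":0,"ay":0,"az":0,"x":-8.5,"y":0,"z":-18,"hand":1},{"ax":0,"ay":0,"az":0,"x":-8.5,"y":0,"z":-18,"hand":1},{"ax":0,"ay":0,"az":0,"x":-8.5,"y":0,"z":-18,"hand":1},{"ax":0,"ay":0,"az":0,"x":-8.5,"y":0,"z":-18,"hand":1},{"ax":0,"ay":0,"az":0,"x":-8.5,"y":0,"z":-18,"hand":1}]' >/dev/null; python3 st.py
python3 -m inch '[{"ax":0,"ay":0,"az":0,"x":-8.5,"y":0,"z":-18,"hand":1},{"ax":0,"ay":0,"az":0,"x":-8.5,"y":0,"z":-18,"hand":1},{"ax":0,"ay":0,"az":0,"x":-8.5,"y":0,"z":-18,"hand":1},{"ax":0,"ay":0,"az":0,"x":-8.5,"y":0,"z":-18,"hand":1},{"ax":0,"ay":0,"az":0,"x":-8.5,"y":0,"z":-18,"hand":1}]' >/dev/null; python3 st.py
python3 -m inch '[{"ax":0,"ay":0,"az":0,"x":-8.5,"y":0,"z":-18,"hand":1},{"ax":0,"ay":0,"az":0,"x":-6.5,"y":0,"z":-13.5,"hand":1},{"ax":0,"ay":0,"az":0,"x":-4.5,"y":0,"z":-9,"hand":1},{"ax":0,"ay":0,"az":0,"x":-2,"y":0,"z":-4.5,"hand":1},{"ax":0,"ay":0,"az":0,"x":0,"y":0,"z":0,"hand":1}]' >/dev/null; python3 - <<'E'
from st import *
s,R=show(); print("to place in tool mm",(R.T@(np.array([.506,.037,s["eef_pos"][2]])-s["eef_pos"])*1e3).round(1), s["qpos"].round(2))
E
```

```text
t 6.03 tcp [0.5625 0.2808 0.0814] F [-0.72  0.14 -2.26] op 0.289 head -77.46 pitch -0.02 roll -0.02 dq 0.404
t 6.45 tcp [0.5403 0.1833 0.0814] F [ 0.12  0.58 -2.84] op 0.289 head -77.5 pitch -0.01 roll -0.03 dq 0.392
t 6.87 tcp [0.5182 0.0864 0.0815] F [-0.72 -1.18 -2.35] op 0.289 head -77.51 pitch -0.01 roll -0.02 dq 0.451
t 7.28 tcp [0.5076 0.0384 0.0814] F [ 0.67 -0.16 -2.26] op 0.287 head -77.57 pitch -0.0 roll -0.01 dq 0.026
to place in tool mm [-1.8  0.  -1. ] [-0.12  0.12  2.09 -0.    0.93 -0.34]
```

```bash

python3 -m inch '[{"ax":0.01,"ay":0,"az":0,"x":0,"y":0,"z":0,"hand":1},{"ax":0.03,"ay":0,"az":0,"x":0,"y":0,"z":0,"hand":1},{"ax":0.04,"ay":0,"az":0,"x":0,"y":0,"z":0,"hand":1},{"ax":0.03,"ay":0,"az":0,"x":0,"y":0,"z":0,"hand":1},{"ax":0.01,"ay":0,"az":0,"x":0,"y":0,"z":0,"hand":1}]' >/dev/null; python3 st.py
python3 -m inch '[{"ax":0,"ay":0,"az":0,"x":0,"y":0,"z":0,"hand":1},{"ax":0,"ay":0,"az":0,"x":0,"y":0,"z":0,"hand":1}]'>/dev/null
cat > look.py <<'E'
from st import *
# frames: bat and board (from the TCP); prints tile front/back lines seen in the pictures
BC=np.array([.531,-.165]);d=np.array([.218,-.976]);xb=np.array([.976,.218])
def board(s,R,off=7.8):   # R columns: tool axes; board x=-z, y=x, z=-y
    B=np.c_[-R[:,2],R[:,0],-R[:,1]]; o=s["eef_pos"]+B@np.array([.1175,0,-off/1e3]); return o,B
def lip():
    s,R=show();o,B=board(s,R);l=o+B@[.075,0,0]
    print("lip world",l.round(4),"bat xy",((l[:2]-BC)@xb).round(4),(-(l[:2]-BC)@d).round(4));return s,R,o,B
def pic(n,name,draw=True):
    s,R=get_state(),None;R=Ro.from_quat(s["tcp_rot"]).as_matrix();o,B=board(s,R)
    c=read_camera(n);im=cv2.cvtColor(c["img"],cv2.COLOR_RGB2BGR)
    k=4;h=proj(c,[o])[0];x0,y0=int(h[0]-60),int(h[1]-45)
    v=cv2.resize(im[max(y0,0):y0+90,max(x0,0):x0+120],None,fx=k,fy=k,interpolation=cv2.INTER_CUBIC)
    if draw:
        P=proj(c,[o+B@np.array(p) for p in((.075,.055,.006),(.075,-.055,.006),(-.075,-.055,.006),(-.075,.055,.006))])
        cv2.polylines(v,[((P-[max(x0,0),max(y0,0)]+.5)*k).astype(int)],True,(0,0,255),1)
    cv2.imwrite(name,v);return c,(x0,y0),v
E
python3 - <<'E'
from look import *
s,R,o,B=lip()
a=pic("top","pics/t2.png")[2];b=pic("scene","pics/s2.png")[2]
h=min(a.shape[0],b.shape[0]);cv2.imwrite("pics/d.png",cv2.resize(np.hstack([a[:h],b[:h]]),None,fx=.83,fy=.83))
E
```

```text
t 7.7 tcp [0.5083 0.0396 0.0814] F [-0.05  0.22 -1.84] op 0.284 head -77.44 pitch 6.95 roll 0.02 dq 0.103
t 7.87 tcp [0.508  0.0397 0.0812] F [-0.25  0.59 -2.43] op 0.289 head -77.45 pitch 6.86 roll -0.01 dq 0.004
lip world [ 0.5493 -0.146   0.0505] bat xy 0.022 0.0146
```

View pics/d.png

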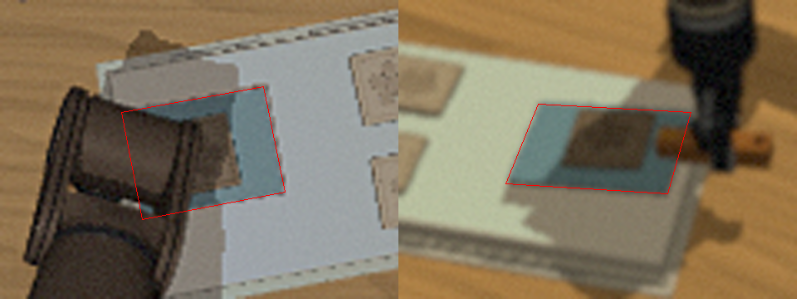

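Both views show the board square with the bat and about 20 mm above it. The tile is in place and my model outline fits the deck. Lowering.

```bash
cat >> look.py <<'E'
def front():   # tile front edge in board x (mm), per camera, by blue->brown along lines on the deck
    s=get_state();R=Ro.from_quat(s["tcp_rot"]).as_matrix();o,B=board(s,R);r=[]
    for n in("top","scene"):
        c=read_camera(n);a=cv2.GaussianBlur(c["img"],(3,3),0).astype(np.float32);xs=np.arange(.0,.085,.001);f=[]
        for y in(-.02,-.01,0,.01,.02):
            P=proj(c,[o+B@np.array([x,y,.006]) for x in xs]).astype(np.float32)
            v=cv2.remap(a,P[:,0].reshape(1,-1),P[:,1].reshape(1,-1),cv2.INTER_LINEAR)[0]
            q=(v[:,2]-v[:,0])/v.sum(1); b=q>.0
            f.append(xs[np.argmax(b)]*1e3 if b.any() else 99)
        r.append(np.round(f).astype(int).tolist())
    print("tile front mm top/scene",r)
E
python3 -m inch '[{"ax":0,"ay":0,"az":0,"x":0,"y":3,"z":-0.4,"hand":1},{"ax":0,"ay":0,"az":0,"x":0,"y":5,"z":-0.6,"hand":1},{"ax":0,"ay":0,"az":0,"x":0,"y":4,"z":-0.5,"hand":1},{"ax":0,"ay":0,"az":0,"x":0,"y":1,"z":0,"hand":1},{"ax":0,"ay":0,"az":0,"x":0,"y":0,"z":0,"hand":1}]' >/dev/null; python3 -c "
from look import *
lip();front()"
```

```text
t 8.38 tcp [0.5073 0.0395 0.0674] F [ 0.15  0.23 -2.25] op 0.288 head -77.48 pitch 6.91 roll -0.09 dq 0.009
lip world [ 0.5485 -0.1461  0.0365] bat xy 0.0212 0.0146
tile front mm top/scene [[33, 33, 33, 32, 32], [34, 34, 33, 33, 33]]
```

```bash

for i in 1 2 3; do python3 -c "
from look import *
s=get_state();print(s['contact_force'].round(2),s['wrist_torque'].round(3))"; python3 -m inch '[{"ax":0,"ay":0,"az":0,"x":0,"y":0.5,"z":0,"hand":1},{"ax":0,"ay":0,"az":0,"x":0,"y":0.5,"z":0,"hand":1},{"ax":0,"ay":0,"az":0,"x":0,"y":0,"z":0,"hand":1}]' | tr '\n' ' '; done
```

```text
[-0.24 -0.33 -1.44] [0.109 0.004 0.012]
time: 8.73 eef_pos: [0.5079, 0.0394, 0.0673] tcp_rot: [-0.659, -0.072, 0.082, 0.744] contact_force: [0.2, -0.5, -3.3] opening: 0.287 [ 0.23 -0.47 -3.27] [ 0.116  0.034 -0.037]
time: 8.98 eef_pos: [0.5078, 0.0396, 0.0662] tcp_rot: [-0.659, -0.072, 0.082, 0.744] contact_force: [0.4, 0.5, -2.4] opening: 0.289 [ 0.35  0.5  -2.35] [ 0.086  0.01  -0.075]
time: 9.23 eef_pos: [0.5077, 0.0397, 0.0651] tcp_rot: [-0.659, -0.072, 0.082, 0.744] contact_force: [0.1, 0.7, -4.0] opening: 0.285
```

```bash
cat > f.py <<'E'
from look import *
s=get_state();R=Ro.from_quat(s["tcp_rot"]).as_matrix();o,B=board(s,R)
print("t",round(s["time"],2),"F",s["contact_force"].round(2),"tau_y",(s["wrist_torque"]@B[:,1]).round(3),"lipz",((o+B@[.075,0,0])[2]*1e3).round(2),"pitch",np.degrees(np.arcsin(-B[2,0])).round(2))
E
python3 -m inch '[{"ax":0,"ay":0,"az":0,"x":0,"y":0,"z":0,"hand":1},{"ax":0,"ay":0,"az":0,"x":0,"y":0,"z":0,"hand":1}]' >/dev/null; python3 f.py
python3 -m inch '[{"ax":0,"ay":0,"az":0,"x":0,"y":0.5,"z":0,"hand":1},{"ax":0,"ay":0,"az":0,"x":0,"y":0.5,"z":0,"hand":1},{"ax":0,"ay":0,"az":0,"x":0,"y":0,"z":0,"hand":1}]' >/dev/null; python3 f.py
python3 -m inch '[{"ax":0,"ay":0,"az":0,"x":0,"y":0.5,"z":0,"hand":1},{"ax":0,"ay":0,"az":0,"x":0,"y":0.5,"z":0,"hand":1},{"ax":0,"ay":0,"az":0,"x":0,"y":0,"z":0,"hand":1}]' >/dev/null; python3 f.py
```

```text
t 9.4 F [ 0.82 -0.15 -2.55] tau_y 0.149 lipz 34.49 pitch 6.87
t 9.65 F [ 0.31  0.71 -2.72] tau_y 0.163 lipz 33.31 pitch 6.88
t 9.9 F [ 0.4  -0.21 -1.64] tau_y 0.067 lipz 32.33 pitch 6.88
```

```bash

python3 -m inch '[{"ax":0,"ay":0,"az":0,"x":0,"y":0.5,"z":0,"hand":1},{"ax":0,"ay":0,"az":0,"x":0,"y":0,"z":0,"hand":1},{"ax":0,"ay":0,"az":0,"x":0,"y":0,"z":0,"hand":1}]' >/dev/null; python3 f.py
python3 -m inch '[{"ax":0,"ay":0,"az":0,"x":0,"y":0.5,"z":0,"hand":1},{"ax":0,"ay":0,"az":0,"x":0,"y":0,"z":0,"hand":1},{"ax":0,"ay":0,"az":0,"x":0,"y":0,"z":0,"hand":1}]' >/dev/null; python3 f.py
```

```text
t 10.15 F [-0.37 -0.12 -1.93] tau_y 0.096 lipz 31.93 pitch 6.88
t 10.4 F [ 0.46 -0.41 -2.5 ] tau_y 0.107 lipz 31.46 pitch 6.88
```

```bash

python3 -m inch '[{"ax":0,"ay":0,"az":0,"x":0,"y":0.5,"z":0,"hand":1},{"ax":0,"ay":0,"az":0,"x":0,"y":0,"z":0,"hand":1},{"ax":0,"ay":0,"az":0,"x":0,"y":0,"z":0,"hand":1}]' >/dev/null; python3 f.py
python3 -m inch '[{"ax":0,"ay":0,"az":0,"x":0,"y":0.5,"z":0,"hand":1},{"ax":0,"ay":0,"az":0,"x":0,"y":0,"z":0,"hand":1},{"ax":0,"ay":0,"az":0,"x":0,"y":0,"z":0,"hand":1}]' >/dev/null; python3 f.py
```

```text
t 10.65 F [-0.34  0.6  -2.43] tau_y 0.107 lipz 30.98 pitch 6.88
t 10.9 F [-0.39  0.02 -2.93] tau_y 0.096 lipz 30.56 pitch 6.87
```

```bash

python3 -m inch '[{"ax":0,"ay":0,"az":0,"x":0,"y":0.5,"z":0,"hand":1},{"ax":0,"ay":0,"az":0,"x":0,"y":0,"z":0,"hand":1},{"ax":0,"ay":0,"az":0,"x":0,"y":0,"z":0,"hand":1}]' >/dev/null; python3 f.py
```

```text
t 11.15 F [-0.04 -0.43 -2.25] tau_y -0.026 lipz 30.15 pitch 6.86
```

```bash

python3 -m inch '[{"ax":0,"ay":0,"az":0,"x":0,"y":0,"z":0,"hand":1}]' >/dev/null; python3 f.py
python3 -m inch '[{"ax":0,"ay":0,"az":0,"x":0,"y":0,"z":0,"hand":1}]' >/dev/null; python3 f.py
python3 -m inch '[{"ax":0,"ay":0,"az":0,"x":0,"y":0,"z":0,"hand":1}]' >/dev/null; python3 f.py
python3 -m inch '[{"ax":0,"ay":0,"az":0,"x":0,"y":0.3,"z":0,"hand":1},{"ax":0,"ay":0,"az":0,"x":0,"y":0,"z":0,"hand":1}]' >/dev/null; python3 f.py
python3 -m inch '[{"ax":0,"ay":0,"az":0,"x":0,"y":0,"z":0,"hand":1}]' >/dev/null; python3 f.py
```

```text
t 11.23 F [-0.75  0.47 -1.85] tau_y 0.042 lipz 30.12 pitch 6.87
t 11.32 F [ 0.14  0.52 -1.21] tau_y 0.004 lipz 30.12 pitch 6.87
t 11.4 F [-1.29  0.57 -1.47] tau_y 0.035 lipz 30.11 pitch 6.87
t 11.57 F [-0.66  0.82 -1.19] tau_y -0.026 lipz 29.77 pitch 6.87
t 11.65 F [-0.26 -0.07 -1.33] tau_y -0.042 lipz 29.81 pitch 6.87
```

```bash

python3 -m inch '[{"ax":0,"ay":0,"az":0,"x":0,"y":0.4,"z":0,"hand":1},{"ax":0,"ay":0,"az":0,"x":0,"y":0,"z":0,"hand":1},{"ax":0,"ay":0,"az":0,"x":0,"y":0,"z":0,"hand":1}]' >/dev/null; python3 f.py
python3 -m inch '[{"ax":0,"ay":0,"az":0,"x":0,"y":0,"z":0,"hand":1},{"ax":0,"ay":0,"az":0,"x":0,"y":0,"z":0,"hand":1}]' >/dev/null; python3 f.py
python3 -m inch '[{"ax":0.015,"ay":0,"az":0,"x":0,"y":-2.89,"z":-0.12,"hand":1},{"ax":0.015,"ay":0,"az":0,"x":0,"y":-2.89,"z":-0.12,"hand":1},{"ax":0,"ay":0,"az":0,"x":0,"y":0,"z":0,"hand":1},{"ax":0,"ay":0,"az":0,"x":0,"y":0,"z":0,"hand":1}]' >/dev/null; python3 f.py
python3 -c "
from look import *
front()"; python3 f.py
```

```text
t 11.9 F [-0.71  0.33  0.11] tau_y -0.064 lipz 29.42 pitch 6.87
t 12.07 F [ 0.5   0.73 -0.26] tau_y -0.015 lipz 29.39 pitch 6.87
t 12.4 F [ 1.15 -0.25 -1.35] tau_y -0.213 lipz 29.67 pitch 8.58
tile front mm top/scene [[33, 33, 32, 33, 33], [33, 33, 33, 34, 34]]
t 12.5 F [ 1.11 -0.1  -1.62] tau_y -0.277 lipz 29.51 pitch 8.56
```

```bash

python3 -m inch '[{"ax":0.015,"ay":0,"az":0,"x":0,"y":-2.87,"z":-0.12,"hand":1},{"ax":0.015,"ay":0,"az":0,"x":0,"y":-2.87,"z":-0.12,"hand":1},{"ax":0,"ay":0,"az":0,"x":0,"y":0,"z":0,"hand":1},{"ax":0,"ay":0,"az":0,"x":0,"y":0,"z":0,"hand":1}]' >/dev/null; python3 f.py
python3 -m inch '[{"ax":0.015,"ay":0,"az":0,"x":0,"y":-2.87,"z":-0.12,"hand":1},{"ax":0.015,"ay":0,"az":0,"x":0,"y":-2.87,"z":-0.12,"hand":1},{"ax":0,"ay":0,"az":0,"x":0,"y":0,"z":0,"hand":1},{"ax":0,"ay":0,"az":0,"x":0,"y":0,"z":0,"hand":1}]' >/dev/null; python3 f.py
python3 -c "
from look import *
front();lip()"; python3 f.py
```

```text
t 12.83 F [ 0.83 -0.97 -0.97] tau_y -0.233 lipz 29.49 pitch 10.32
t 13.17 F [ 0.96  0.09 -1.25] tau_y -0.271 lipz 29.43 pitch 12.04
tile front mm top/scene [[34, 33, 33, 33, 32], [35, 36, 36, 36, 34]]
t 13.27 tcp [0.5085 0.0368 0.077 ] F [ 0.13  0.08 -1.15] op 0.286 head -77.47 pitch 12.01 roll 0.02 dq 0.002
lip world [ 0.5491 -0.1454  0.0294] bat xy 0.0219 0.0152
t 13.27 F [ 0.13  0.08 -1.15] tau_y -0.403 lipz 29.36 pitch 12.01
```

```bash
cat > g.py <<'E'
from f import *
front()
E
python3 -m inch '[{"ax":0.009,"ay":0,"az":0,"x":0,"y":-1.73,"z":-0.07,"hand":1},{"ax":0,"ay":0,"az":0,"x":0,"y":0,"z":0,"hand":1},{"ax":0,"ay":0,"az":0,"x":0,"y":0,"z":0,"hand":1}]' >/dev/null; python3 g.py
python3 -m inch '[{"ax":0.009,"ay":0,"az":0,"x":0,"y":-1.73,"z":-0.07,"hand":1},{"ax":0,"ay":0,"az":0,"x":0,"y":0,"z":0,"hand":1},{"ax":0,"ay":0,"az":0,"x":0,"y":0,"z":0,"hand":1}]' >/dev/null; python3 g.py
```

```text
t 13.52 F [ 0.61  0.67 -0.42] tau_y -0.261 lipz 29.31 pitch 12.56
tile front mm top/scene [[34, 34, 33, 35, 33], [36, 36, 36, 36, 34]]
t 13.87 F [ 0.62 -0.02 -0.29] tau_y -0.173 lipz 29.26 pitch 13.09
tile front mm top/scene [[34, 34, 35, 39, 35], [36, 36, 36, 36, 34]]
```

```bash

python3 -m inch '[{"ax":0.009,"ay":0,"az":0,"x":0,"y":-1.85,"z":-0.07,"hand":1},{"ax":0,"ay":0,"az":0,"x":0,"y":0,"z":0,"hand":1},{"ax":0,"ay":0,"az":0,"x":0,"y":0,"z":0,"hand":1}]' >/dev/null; python3 g.py
python3 -m inch '[{"ax":0.009,"ay":0,"az":0,"x":0,"y":-1.85,"z":-0.07,"hand":1},{"ax":0,"ay":0,"az":0,"x":0,"y":0,"z":0,"hand":1},{"ax":0,"ay":0,"az":0,"x":0,"y":0,"z":0,"hand":1}]' >/dev/null; python3 g.py
```

```text
t 14.22 F [-0.49  0.42  0.14] tau_y -0.205 lipz 29.39 pitch 13.6
tile front mm top/scene [[34, 35, 39, 42, 38], [37, 36, 36, 36, 34]]
t 14.57 F [ 0.47  1.68 -0.17] tau_y -0.254 lipz 29.53 pitch 14.11
tile front mm top/scene [[34, 39, 43, 45, 41], [36, 36, 37, 36, 34]]
```

```bash

python3 -m inch '[{"ax":0.009,"ay":0,"az":0,"x":0,"y":-1.78,"z":-0.07,"hand":1},{"ax":0,"ay":0,"az":0,"x":0,"y":0,"z":0,"hand":1},{"ax":0,"ay":0,"az":0,"x":0,"y":0,"z":0,"hand":1}]' >/dev/null; python3 g.py
python3 -m inch '[{"ax":0.009,"ay":0,"az":0,"x":0,"y":-1.78,"z":-0.07,"hand":1},{"ax":0,"ay":0,"az":0,"x":0,"y":0,"z":0,"hand":1},{"ax":0,"ay":0,"az":0,"x":0,"y":0,"z":0,"hand":1}]' >/dev/null; python3 g.py
```

```text
t 14.92 F [-0.37  0.36 -0.25] tau_y -0.268 lipz 29.54 pitch 14.63
tile front mm top/scene [[38, 43, 46, 49, 44], [37, 37, 36, 36, 34]]
t 15.27 F [ 0.24 -0.28 -0.38] tau_y -0.179 lipz 29.6 pitch 15.14
tile front mm top/scene [[41, 46, 50, 52, 45], [37, 36, 36, 36, 35]]
```

```bash

python3 -m inch '[{"ax":0.009,"ay":0,"az":0,"x":0,"y":-1.78,"z":-0.07,"hand":1},{"ax":0,"ay":0,"az":0,"x":0,"y":0,"z":0,"hand":1},{"ax":0,"ay":0,"az":0,"x":0,"y":0,"z":0,"hand":1}]' >/dev/null; python3 g.py
```

```text
t 15.62 F [-0.14  0.3  -0.48] tau_y -0.178 lipz 29.67 pitch 15.66
tile front mm top/scene [[45, 50, 54, 55, 49], [37, 37, 37, 36, 35]]
```

```bash

python3 -m inch '[{"ax":0.009,"ay":0,"az":0,"x":0,"y":-1.76,"z":-0.07,"hand":1},{"ax":0,"ay":0,"az":0,"x":0,"y":0,"z":0,"hand":1},{"ax":0,"ay":0,"az":0,"x":0,"y":0,"z":0,"hand":1}]' >/dev/null; python3 g.py
python3 -m inch '[{"ax":0.009,"ay":0,"az":0,"x":0,"y":-1.76,"z":-0.07,"hand":1},{"ax":0,"ay":0,"az":0,"x":0,"y":0,"z":0,"hand":1},{"ax":0,"ay":0,"az":0,"x":0,"y":0,"z":0,"hand":1}]' >/dev/null; python3 g.py
```

```text
t 15.97 F [-0.7   1.05 -1.01] tau_y -0.142 lipz 29.69 pitch 16.17
tile front mm top/scene [[49, 54, 58, 59, 52], [37, 37, 37, 37, 35]]
t 16.32 F [ 0.39  0.14 -1.3 ] tau_y -0.248 lipz 29.73 pitch 16.69
tile front mm top/scene [[52, 57, 62, 62, 55], [37, 37, 37, 37, 35]]
```

```bash

python3 -m inch '[{"ax":0.009,"ay":0,"az":0,"x":0,"y":-1.76,"z":-0.07,"hand":1},{"ax":0,"ay":0,"az":0,"x":0,"y":0,"z":0,"hand":1},{"ax":0,"ay":0,"az":0,"x":0,"y":0,"z":0,"hand":1}]' >/dev/null; python3 g.py
```

```text
t 16.67 F [-0.11  0.2  -0.75] tau_y -0.247 lipz 29.76 pitch 17.2
tile front mm top/scene [[56, 61, 66, 65, 58], [38, 37, 37, 37, 35]]
```

```bash

python3 -m inch '[{"ax":0.009,"ay":0,"az":0,"x":0,"y":-1.70,"z":-0.07,"hand":1},{"ax":0,"ay":0,"az":0,"x":0,"y":0,"z":0,"hand":1},{"ax":0,"ay":0,"az":0,"x":0,"y":0,"z":0,"hand":1}]' >/dev/null; python3 g.py
python3 -m inch '[{"ax":0.009,"ay":0,"az":0,"x":0,"y":-1.70,"z":-0.07,"hand":1},{"ax":0,"ay":0,"az":0,"x":0,"y":0,"z":0,"hand":1},{"ax":0,"ay":0,"az":0,"x":0,"y":0,"z":0,"hand":1}]' >/dev/null; python3 g.py
```

```text
t 17.02 F [ 0.32 -0.01 -1.57] tau_y -0.124 lipz 29.75 pitch 17.72
tile front mm top/scene [[59, 65, 70, 69, 61], [38, 38, 38, 37, 36]]
t 17.37 F [ 0.56  0.7  -0.27] tau_y -0.242 lipz 29.72 pitch 18.23
tile front mm top/scene [[63, 69, 83, 99, 64], [38, 38, 38, 38, 36]]
```

```bash

python3 -m inch '[{"ax":0.009,"ay":0,"az":0,"x":0,"y":-1.72,"z":-0.07,"hand":1},{"ax":0,"ay":0,"az":0,"x":0,"y":0,"z":0,"hand":1},{"ax":0,"ay":0,"az":0,"x":0,"y":0,"z":0,"hand":1}]' >/dev/null; python3 g.py
```

```text
t 17.72 F [ 0.38  0.06 -0.79] tau_y -0.24 lipz 29.74 pitch 18.75
tile front mm top/scene [[66, 74, 99, 99, 67], [39, 38, 38, 38, 35]]
```

```bash

python3 -m inch '[{"ax":0.009,"ay":0,"az":0,"x":0,"y":-1.72,"z":-0.07,"hand":1},{"ax":0,"ay":0,"az":0,"x":0,"y":0,"z":0,"hand":1},{"ax":0,"ay":0,"az":0,"x":0,"y":0,"z":0,"hand":1}]' >/dev/null; python3 g.py
python3 -m inch '[{"ax":0.009,"ay":0,"az":0,"x":0,"y":-1.72,"z":-0.07,"hand":1},{"ax":0,"ay":0,"az":0,"x":0,"y":0,"z":0,"hand":1},{"ax":0,"ay":0,"az":0,"x":0,"y":0,"z":0,"hand":1}]' >/dev/null; python3 g.py
```

```text
t 18.07 F [ 0.44  0.36 -1.68] tau_y -0.273 lipz 29.7 pitch 19.27
tile front mm top/scene [[73, 80, 99, 99, 69], [39, 39, 39, 38, 36]]
t 18.42 F [ 0.04 -0.12 -0.85] tau_y -0.202 lipz 29.71 pitch 19.78
tile front mm top/scene [[78, 84, 99, 99, 99], [40, 40, 40, 39, 37]]
```

```bash

python3 -m inch '[{"ax":0.009,"ay":0,"az":0,"x":0,"y":-1.72,"z":-0.07,"hand":1},{"ax":0,"ay":0,"az":0,"x":0,"y":0,"z":0,"hand":1},{"ax":0,"ay":0,"az":0,"x":0,"y":0,"z":0,"hand":1}]' >/dev/null; python3 g.py
```

```text
t 18.77 F [ 0.28  0.63 -0.6 ] tau_y -0.271 lipz 29.68 pitch 20.3
tile front mm top/scene [[81, 99, 99, 99, 99], [41, 42, 41, 41, 39]]
```

```bash

python3 g.py; python3 -m inch '[{"ax":0,"ay":0,"az":0,"x":0,"y":0,"z":0,"hand":1},{"ax":0,"ay":0,"az":0,"x":0,"y":0,"z":0,"hand":1}]' >/dev/null; python3 g.py
```

```text
t 18.87 F [-0.08  0.01 -0.69] tau_y -0.232 lipz 29.68 pitch 20.28
tile front mm top/scene [[81, 99, 99, 99, 99], [42, 42, 42, 41, 38]]
t 19.13 F [ 0.07 -1.07 -0.77] tau_y -0.273 lipz 29.65 pitch 20.28
tile front mm top/scene [[80, 99, 99, 99, 99], [42, 41, 42, 42, 39]]
```

```bash

python3 -m inch '[{"ax":0.005,"ay":0,"az":0,"x":0,"y":-0.95,"z":-0.04,"hand":1},{"ax":0,"ay":0,"az":0,"x":0,"y":0,"z":0,"hand":1},{"ax":0,"ay":0,"az":0,"x":0,"y":0,"z":0,"hand":1},{"ax":0,"ay":0,"az":0,"x":0,"y":0,"z":0,"hand":1}]' >/dev/null; python3 g.py; python3 g.py
```

```text
t 19.57 F [ 0.37  0.43 -0.57] tau_y -0.246 lipz 29.65 pitch 20.57
tile front mm top/scene [[82, 99, 99, 99, 99], [43, 42, 43, 43, 40]]
t 19.67 F [ 0.5   0.   -1.72] tau_y -0.262 lipz 29.66 pitch 20.57
tile front mm top/scene [[83, 99, 99, 99, 99], [43, 43, 43, 43, 40]]
```

```bash

python3 -m inch '[{"ax":0.005,"ay":0,"az":0,"x":0,"y":-0.95,"z":-0.04,"hand":1},{"ax":0,"ay":0,"az":0,"x":0,"y":0,"z":0,"hand":1},{"ax":0,"ay":0,"az":0,"x":0,"y":0,"z":0,"hand":1},{"ax":0,"ay":0,"az":0,"x":0,"y":0,"z":0,"hand":1}]' >/dev/null; python3 g.py; python3 g.py
```

```text
t 20.1 F [ 0.78 -0.39 -0.98] tau_y -0.251 lipz 29.61 pitch 20.86
tile front mm top/scene [[99, 99, 99, 99, 99], [47, 47, 46, 46, 44]]
t 20.2 F [-0.55 -0.24 -0.23] tau_y -0.279 lipz 29.59 pitch 20.86
tile front mm top/scene [[99, 99, 99, 99, 99], [48, 48, 48, 48, 45]]
```

```bash

python3 -m inch '[{"ax":0,"ay":0,"az":0,"x":0,"y":0,"z":0,"hand":1},{"ax":0,"ay":0,"az":0,"x":0,"y":0,"z":0,"hand":1}]' >/dev/null; python3 g.py; python3 g.py
```

```text
t 20.47 F [-0.11  0.63 -0.28] tau_y -0.266 lipz 29.62 pitch 20.86
tile front mm top/scene [[99, 99, 99, 99, 99], [54, 53, 54, 53, 51]]
t 20.57 F [-0.58  0.52 -0.13] tau_y -0.302 lipz 29.63 pitch 20.86
tile front mm top/scene [[99, 99, 99, 99, 99], [56, 56, 56, 56, 53]]
```

```bash

python3 -m inch '[{"ax":0,"ay":0,"az":0,"x":0,"y":0,"z":0,"hand":1},{"ax":0,"ay":0,"az":0,"x":0,"y":0,"z":0,"hand":1},{"ax":0,"ay":0,"az":0,"x":0,"y":0,"z":0,"hand":1}]' >/dev/null; python3 g.py; python3 g.py
python3 -m inch '[{"ax":0,"ay":0,"az":0,"x":0,"y":0,"z":0,"hand":1},{"ax":0,"ay":0,"az":0,"x":0,"y":0,"z":0,"hand":1},{"ax":0,"ay":0,"az":0,"x":0,"y":0,"z":0,"hand":1},{"ax":0,"ay":0,"az":0,"x":0,"y":0,"z":0,"hand":1},{"ax":0,"ay":0,"az":0,"x":0,"y":0,"z":0,"hand":1}]' >/dev/null;python3 -m inch '[{"ax":0,"ay":0,"az":0,"x":0,"y":0,"z":0,"hand":1},{"ax":0,"ay":0,"az":0,"x":0,"y":0,"z":0,"hand":1},{"ax":0,"ay":0,"az":0,"x":0,"y":0,"z":0,"hand":1},{"ax":0,"ay":0,"az":0,"x":0,"y":0,"z":0,"hand":1},{"ax":0,"ay":0,"az":0,"x":0,"y":0,"z":0,"hand":1}]' >/dev/null; python3 - <<'E'
from look import *
lip();v=pic("scene","pics/e.png")[2];cv2.imwrite("pics/e.png",cv2.resize(v,(800,600)))
E
```

```text
t 20.92 F [ 0.29  0.55 -0.14] tau_y -0.245 lipz 29.64 pitch 20.86
tile front mm top/scene [[99, 99, 99, 99, 99], [99, 71, 68, 68, 65]]
t 21.02 F [ 0.25 -0.39 -0.48] tau_y -0.262 lipz 29.6 pitch 20.86
tile front mm top/scene [[99, 99, 99, 99, 99], [99, 99, 99, 99, 69]]
t 21.95 tcp [0.5105 0.0277 0.1055] F [-0.58  0.59 -0.03] op 0.286 head -77.47 pitch 20.86 roll 0.0 dq 0.001
lip world [ 0.5489 -0.1452  0.0296] bat xy 0.0218 0.0155
```

View pics/e.png

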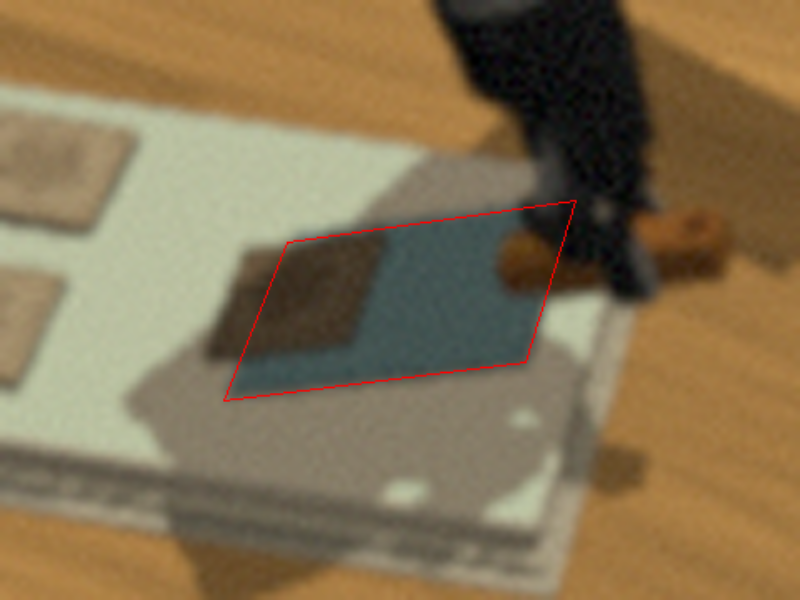

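The tile has glided to about 16 mm past the lip and its front is on the plaster, near (215,350). It is square, and the board is still resting lightly. First I'll retract along the slope, so the tile stays put. Then I'll flatten the board while drawing it back.

```bash

python3 -m inch '[{"ax":0,"ay":0,"az":0,"x":0,"y":0,"z":1.5,"hand":1},{"ax":0,"ay":0,"az":0,"x":0,"y":0,"z":3,"hand":1},{"ax":0,"ay":0,"az":0,"x":0,"y":0,"z":3,"hand":1},{"ax":0,"ay":0,"az":0,"x":0,"y":0,"z":3,"hand":1},{"ax":0,"ay":0,"az":0,"x":0,"y":0,"z":3,"hand":1}]' >/dev/null; python3 f.py
python3 -m inch '[{"ax":0,"ay":0,"az":0,"x":0,"y":0,"z":3,"hand":1},{"ax":0,"ay":0,"az":0,"x":0,"y":0,"z":3,"hand":1},{"ax":0,"ay":0,"az":0,"x":0,"y":0,"z":3,"hand":1},{"ax":0,"ay":0,"az":0,"x":0,"y":0,"z":2,"hand":1},{"ax":0,"ay":0,"az":0,"x":0,"y":0,"z":0,"hand":1}]' >/dev/null; python3 - <<'E'
from look import *
lip();v=pic("scene","pics/g.png")[2];cv2.imwrite("pics/g.png",cv2.resize(v,(800,600)))
E
```

```text
t 22.42 F [-0.64  0.37 -1.7 ] tau_y -0.101 lipz 34.18 pitch 20.89
t 22.83 tcp [0.5055 0.0505 0.1144] F [ 0.37  1.22 -1.26] op 0.286 head -77.44 pitch 20.86 roll 0.02 dq 0.006
lip world [ 0.544  -0.1224  0.0385] bat xy 0.022 0.0388
```

View pics/g.png

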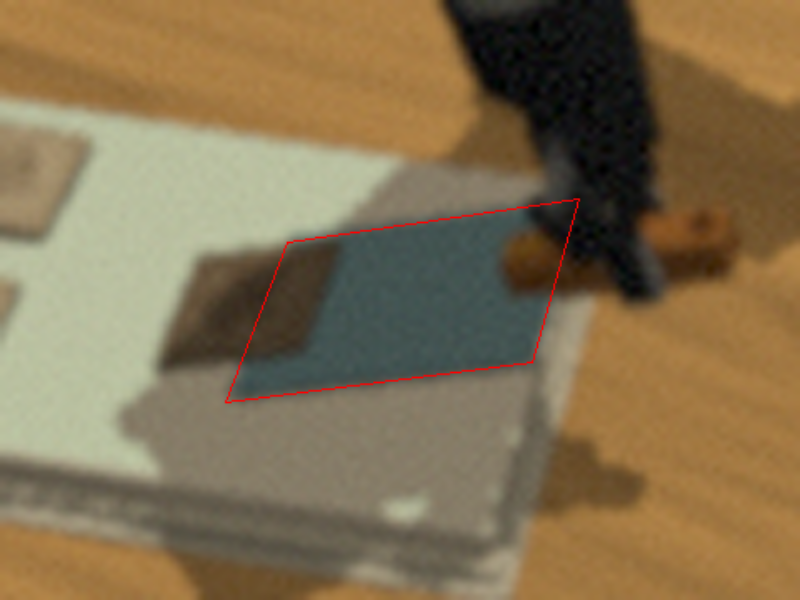

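The tile stayed put and now overhangs the lip by about half. Next I'll flatten, lower and draw back together.

```bash

python3 -m inch '[{"ax":-0.01,"ay":0,"az":0,"x":0,"y":2.7,"z":1.2,"hand":1},{"ax":-0.022,"ay":0,"az":0,"x":0,"y":5.7,"z":2.3,"hand":1},{"ax":-0.022,"ay":0,"az":0,"x":0,"y":5.7,"z":2.3,"hand":1},{"ax":-0.022,"ay":0,"az":0,"x":0,"y":5.7,"z":2.3,"hand":1},{"ax":0,"ay":0,"az":0,"x":0,"y":0,"z":0,"hand":1}]' >/dev/null; python3 - <<'E'
from look import *
lip()
E
```

```text
t 23.3 tcp [0.501  0.0654 0.0968] F [-0.2   0.48 -1.44] op 0.288 head -77.41 pitch 16.51 roll -0.14 dq 0.029
lip world [ 0.5407 -0.1125  0.0346] bat xy 0.0209 0.0491
```

```bash

python3 -m inch '[{"ax":-0.0215,"ay":0,"az":0,"x":0,"y":5.0,"z":2,"hand":1},{"ax":-0.0215,"ay":0,"az":0,"x":0,"y":5.0,"z":2,"hand":1},{"ax":-0.0215,"ay":0,"az":0,"x":0,"y":5.0,"z":2,"hand":1},{"ax":-0.0215,"ay":0,"az":0,"x":0,"y":5.0,"z":2,"hand":1},{"ax":0,"ay":0,"az":0,"x":0,"y":0,"z":0,"hand":1}]' >/dev/null; python3 -c "
from look import *
lip()"
python3 -m inch '[{"ax":-0.0215,"ay":0,"az":0,"x":0,"y":4.9,"z":2,"hand":1},{"ax":-0.0215,"ay":0,"az":0,"x":0,"y":4.9,"z":2,"hand":1},{"ax":-0.0215,"ay":0,"az":0,"x":0,"y":4.9,"z":2,"hand":1},{"ax":0,"ay":0,"az":0,"x":0,"y":0,"z":0,"hand":1},{"ax":0,"ay":0,"az":0,"x":0,"y":0,"z":0,"hand":1}]' >/dev/null; python3 - <<'E'
from look import *
lip();v=pic("scene","pics/i.png")[2];cv2.imwrite("pics/i.png",cv2.resize(v,(800,600)))
E
```

```text
t 23.72 tcp [0.4985 0.0776 0.0797] F [-0.38  0.17 -1.28] op 0.289 head -77.42 pitch 11.56 roll -0.12 dq 0.035
lip world [ 0.5392 -0.105   0.0335] bat xy 0.0211 0.0568
t 24.13 tcp [0.4976 0.0851 0.0672] F [ 0.15  0.32 -1.82] op 0.29 head -77.45 pitch 7.89 roll -0.03 dq 0.011
lip world [ 0.5388 -0.1     0.033 ] bat xy 0.0217 0.0617
```

View pics/i.png

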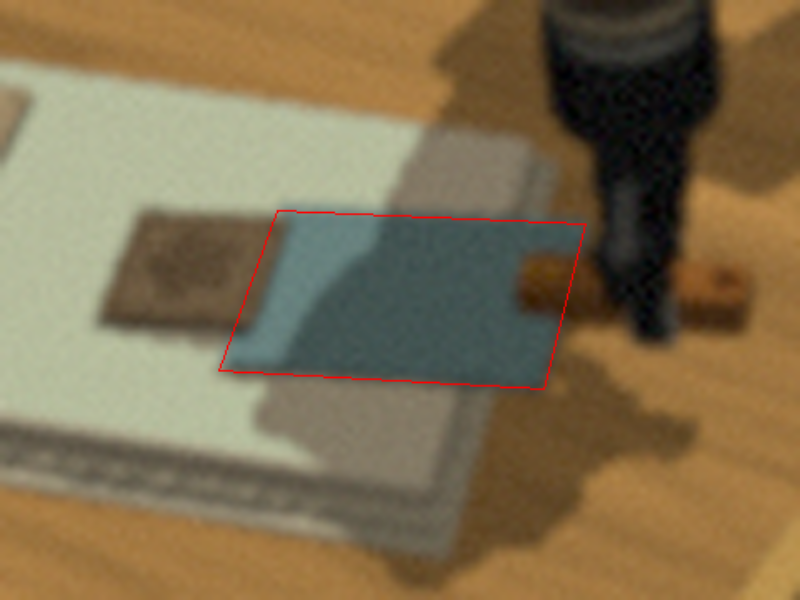

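About 15 mm of the tile's rear still rests on the deck edge, and the tilt is below 0.15 rad. I'll lower a little and pull out.

```bash

python3 -m inch '[{"ax":0,"ay":0,"az":0,"x":0,"y":1.2,"z":2,"hand":1},{"ax":0,"ay":0,"az":0,"x":0,"y":1,"z":3,"hand":1},{"ax":0,"ay":0,"az":0,"x":0,"y":0.4,"z":3,"hand":1},{"ax":0,"ay":0,"az":0,"x":0,"y":0.4,"z":3,"hand":1},{"ax":0,"ay":0,"az":0,"x":0,"y":0.4,"z":3,"hand":1}]' >/dev/null; python3 f.py
python3 -m inch '[{"ax":0,"ay":0,"az":0,"x":0,"y":0.5,"z":4,"hand":1},{"ax":0,"ay":0,"az":0,"x":0,"y":0.5,"z":5,"hand":1},{"ax":0,"ay":0,"az":0,"x":0,"y":0.5,"z":6,"hand":1},{"ax":0,"ay":0,"az":0,"x":0,"y":0.5,"z":6,"hand":1},{"ax":0,"ay":0,"az":0,"x":0,"y":0,"z":6,"hand":1}]' >/dev/null; python3 - <<'E'
from look import *
lip()
c=read_camera("scene");cv2.imwrite("pics/j.png",cv2.resize(cv2.cvtColor(c["img"],cv2.COLOR_RGB2BGR)[120:270,120:320],(800,600),interpolation=cv2.INTER_CUBIC))
E
```

```text
t 24.6 F [ 0.73  0.02 -1.72] tau_y 0.036 lipz 32.07 pitch 7.87
t 25.02 tcp [0.4886 0.1258 0.0677] F [ 0.13  0.45 -2.49] op 0.286 head -77.47 pitch 7.88 roll -0.01 dq 0.141
lip world [ 0.5297 -0.0593  0.0336] bat xy 0.0218 0.1035
```

View pics/j.png

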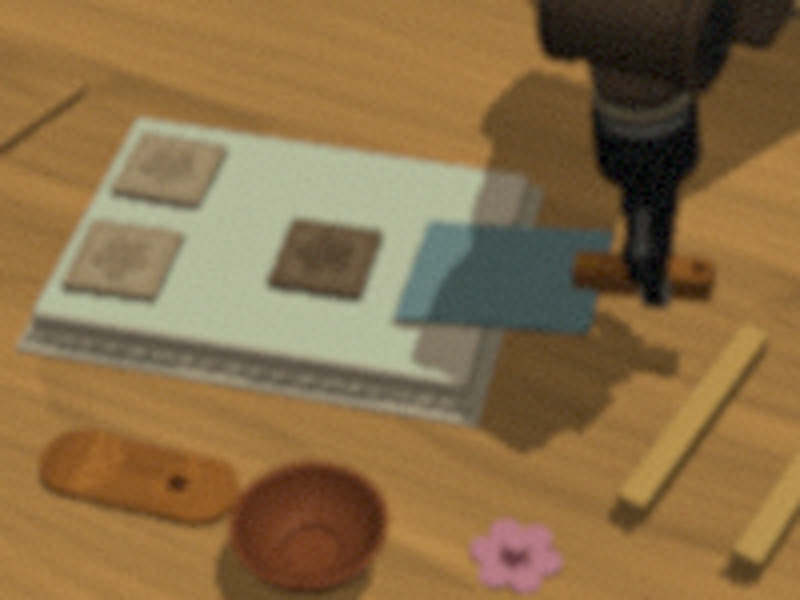

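The tile lies flat on the plaster at (325,255) and square with the others. The board is clear of it, so I'll take it back to the bearers.

```bash

python3 -m inch '[{"ax":-0.03,"ay":0,"az":0,"x":0,"y":-5,"z":6,"hand":1},{"ax":-0.04,"ay":0,"az":0,"x":0,"y":-7,"z":8,"hand":1},{"ax":-0.04,"ay":0,"az":0,"x":0,"y":-7,"z":10,"hand":1},{"ax":-0.028,"ay":0,"az":0,"x":5,"y":-5,"z":12,"hand":1},{"ax":0,"ay":0,"az":0,"x":10,"y":0,"z":15,"hand":1}]' >/dev/null; python3 st.py
python3 -m inch '[{"ax":0,"ay":0,"az":0,"x":12,"y":0,"z":16,"hand":1},{"ax":0,"ay":0,"az":0,"x":12,"y":0,"z":16,"hand":1},{"ax":0,"ay":0,"az":0,"x":14,"y":0,"z":18,"hand":1},{"ax":0,"ay":0,"az":0,"x":14,"y":0,"z":18,"hand":1},{"ax":0,"ay":0,"az":0,"x":14,"y":0,"z":18,"hand":1}]' >/dev/null; python3 st.py
python3 -m inch '[{"ax":0,"ay":0,"az":0,"x":14,"y":0,"z":18,"hand":1},{"ax":0,"ay":0,"az":0,"x":14,"y":0,"z":16,"hand":1},{"ax":0,"ay":0,"az":0,"x":12,"y":0,"z":12,"hand":1},{"ax":0,"ay":0,"az":0,"x":8,"y":0,"z":8,"hand":1},{"ax":0,"ay":0,"az":0,"x":0,"y":0,"z":0,"hand":1}]' >/dev/null; python3 st.py
python3 -m inch '[{"ax":0,"ay":0.05,"az":0,"x":0,"y":0,"z":0,"hand":1},{"ax":0,"ay":0.08,"az":0,"x":0,"y":0,"z":0,"hand":1},{"ax":0,"ay":0.08,"az":0,"x":0,"y":0,"z":0,"hand":1},{"ax":0,"ay":0.08,"az":0,"x":0,"y":0,"z":0,"hand":1},{"ax":0,"ay":0.08,"az":0,"x":0,"y":0,"z":0,"hand":1}]' >/dev/null
python3 -m inch '[{"ax":0,"ay":0,"az":0,"x":0,"y":0,"z":0,"hand":1},{"ax":0,"ay":0,"az":0,"x":0,"y":0,"z":0,"hand":1}]' >/dev/null;python3 - <<'E'
from st import *
s,R=show(); print("to bearers in tool mm",(R.T@(np.array([.5785,.350,.0338])-s["eef_pos"])*1e3).round(1))
E
```

```text
t 25.48 tcp [0.4929 0.1771 0.0956] F [ 0.1   0.25 -1.37] op 0.29 head -77.45 pitch -0.09 roll 0.1 dq 0.369
t 25.9 tcp [0.5389 0.2756 0.0942] F [ 0.04 -0.87 -1.19] op 0.289 head -77.47 pitch -0.02 roll -0.0 dq 0.544
t 26.32 tcp [0.5747 0.3394 0.0943] F [ 0.05 -0.02 -1.67] op 0.292 head -77.39 pitch 0.01 roll 0.1 dq 0.05
t 26.9 tcp [0.5735 0.3369 0.0941] F [ 0.43 -0.03 -0.61] op 0.288 head -98.57 pitch -0.05 roll -0.01 dq 0.006
to bearers in tool mm [ 3.  60.2 13.7]
```

```bash

python3 -m inch '[{"ax":0,"ay":0,"az":0,"x":3,"y":5,"z":7,"hand":1},{"ax":0,"ay":0,"az":0,"x":0,"y":12,"z":6.5,"hand":1},{"ax":0,"ay":0,"az":0,"x":0,"y":15,"z":0,"hand":1},{"ax":0,"ay":0,"az":0,"x":0,"y":13,"z":0,"hand":1},{"ax":0,"ay":0,"az":0,"x":0,"y":7,"z":0,"hand":1}]' >/dev/null; python3 st.py
python3 -m inch '[{"ax":0,"ay":0,"az":0,"x":0,"y":2.5,"z":0,"hand":1},{"ax":0,"ay":0,"az":0,"x":0,"y":2,"z":0,"hand":1},{"ax":0,"ay":0,"az":0,"x":0,"y":1.5,"z":0,"hand":1},{"ax":0,"ay":0,"az":0,"x":0,"y":0,"z":0,"hand":1},{"ax":0,"ay":0,"az":0,"x":0,"y":0,"z":0,"hand":1}]' >/dev/null; python3 st.py
```

```text
t 27.32 tcp [0.5767 0.3496 0.0379] F [ 0.22 -0.08 -1.66] op 0.289 head -98.63 pitch -0.21 roll -0.28 dq 0.113
t 27.73 tcp [0.5794 0.3504 0.037 ] F [ 0.    0.99 -0.64] op 0.288 head -98.68 pitch 0.01 roll 0.08 dq 0.006
```

```bash

python3 -m inch '[{"ax":0,"ay":0,"az":0,"x":0,"y":1,"z":0,"hand":1},{"ax":0,"ay":0,"az":0,"x":0,"y":0.5,"z":0,"hand":1},{"ax":0,"ay":0,"az":0,"x":0,"y":0,"z":0,"hand":1},{"ax":0,"ay":0,"az":0,"x":0,"y":0,"z":0,"hand":1}]' >/dev/null; python3 st.py
python3 -m inch '[{"ax":0,"ay":0,"az":0,"x":0,"y":1,"z":0,"hand":1},{"ax":0,"ay":0,"az":0,"x":0,"y":0.5,"z":0,"hand":1},{"ax":0,"ay":0,"az":0,"x":0,"y":0,"z":0,"hand":1},{"ax":0,"ay":0,"az":0,"x":0,"y":0,"z":0,"hand":1}]' >/dev/null; python3 st.py
```

```text
t 28.07 tcp [0.5789 0.3503 0.0349] F [-0.28 -0.23 -1.6 ] op 0.286 head -98.67 pitch -0.02 roll 0.02 dq 0.003
t 28.4 tcp [0.5791 0.3504 0.0339] F [-0.68  0.04  3.11] op 0.283 head -98.67 pitch -0.02 roll 0.03 dq 0.001
```

Resting on the bearers. I'll open slowly, then go straight up.

```bash

python3 -m inch '[{"ax":0,"ay":0,"az":0,"x":0,"y":0,"z":0,"hand":0.3},{"ax":0,"ay":0,"az":0,"x":0,"y":0,"z":0,"hand":0.1},{"ax":0,"ay":0,"az":0,"x":0,"y":0,"z":0,"hand":-0.2},{"ax":0,"ay":0,"az":0,"x":0,"y":0,"z":0,"hand":-0.6},{"ax":0,"ay":0,"az":0,"x":0,"y":0,"z":0,"hand":-1}]' 20 >/dev/null; python3 st.py
python3 -m inch '[{"ax":0,"ay":0,"az":0,"x":0,"y":0,"z":0,"hand":-1},{"ax":0,"ay":0,"az":0,"x":0,"y":0,"z":0,"hand":-1},{"ax":0,"ay":0,"az":0,"x":0,"y":0,"z":0,"hand":-1},{"ax":0,"ay":0,"az":0,"x":0,"y":-5,"z":0,"hand":-1},{"ax":0,"ay":0,"az":0,"x":0,"y":-10,"z":0,"hand":-1}]' >/dev/null; python3 st.py
python3 -m inch '[{"ax":0,"ay":0,"az":0,"x":0,"y":-20,"z":0,"hand":-1},{"ax":0,"ay":0,"az":0,"x":0,"y":-25,"z":0,"hand":-1},{"ax":0,"ay":0,"az":0,"x":0,"y":-25,"z":0,"hand":-1},{"ax":0,"ay":0,"az":0,"x":0,"y":-20,"z":5,"hand":-1},{"ax":0,"ay":0,"az":0,"x":0,"y":-10,"z":0,"hand":-1}]' >/dev/null
python3 -m inch '[{"ax":0,"ay":0,"az":0,"x":0,"y":0,"z":0,"hand":-1},{"ax":0,"ay":0,"az":0,"x":0,"y":0,"z":0,"hand":-1},{"ax":0,"ay":0,"az":0,"x":0,"y":0,"z":0,"hand":-1}]' >/dev/null
python3 st.py; python3 - <<'E'
from look import *
r=[]
for n,b in(("top",(140,100,400,260)),("scene",(110,130,390,300))):
    c=read_camera(n);im=cv2.cvtColor(c["img"],cv2.COLOR_RGB2BGR);r.append(cv2.resize(im[b[1]:b[3],b[0]:b[2]],(480,300),interpolation=cv2.INTER_CUBIC))
    if n=="top":
        a=c["img"].astype(int);m=(a[...,0]<150)&(a[...,0]-a[...,2]>5);k=np.zeros_like(m);k[170:225,272:330]=1
        q=biggest(m&k);rc=cv2.minAreaRect(q);w=ray(c,cv2.boxPoints(rc),.039)[:,:2];ce=w.mean(0)
        print("tile ctr",ce.round(3),"bat xy",((ce-BC)@xb).round(3),(-(ce-BC)@d).round(3),"sides",np.linalg.norm(w-np.roll(w,1,0),axis=1).round(3),"edge angles",np.degrees(np.arctan2(*(np.roll(w,1,0)-w).T[::-1])).round(1),"bat -77.4/12.6")
cv2.imwrite("pics/k.png",np.vstack(r))
E
```

```text
t 28.82 tcp [0.5788 0.3502 0.033 ] F [0.59 0.49 0.07] op 0.85 head -98.68 pitch -0.03 roll 0.0 dq 0.002
t 29.23 tcp [0.5778 0.3498 0.0471] F [-0.53 -0.86  0.4 ] op 1.001 head -98.67 pitch -0.12 roll -0.15 dq 0.201
t 29.9 tcp [0.5786 0.3547 0.1465] F [-0.1  -0.49 -1.42] op 0.996 head -98.68 pitch -0.12 roll -0.13 dq 0.013
tile ctr [ 0.545 -0.128] bat xy 0.021 0.033 sides [0.075 0.076 0.075 0.075] edge angles [-167.4  103.    12.4  -77.1] bat -77.4/12.6
```

View pics/k.png

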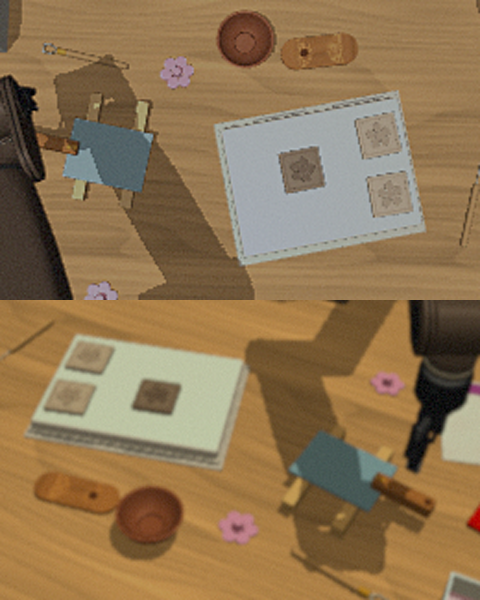

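The tile is flat and square on the bat at (300,170) in the upper half. The empty board is back on its bearers at (108,155), the gripper is clear, and the tools are where they were.

```bash
python3 -c "
from plant import *
print(sign_off())"
```

```text
the job is handed in; nothing more can be done
None
```

The tile is on the free half of the plaster bat, and I handed the job in at about 30 s of the 72 s allowed. No verdict is reported, so the judging result is unknown.

**What I did:** I gripped the board by its handle, carried it over square with the bat, and rested its lip on the plaster. I raised the handle in steps of 0.5 degrees or less. The tile crept from about 20 degrees and slid steadily at 20.9 degrees. I held that slope until its front edge was on the plaster. I then drew the board back along its slope, flattened it, pulled it clear and laid it on its bearers.

**Last checks:**
- **Tile:** Its centre is at about x = 21 mm, y = 33 mm in the bat's frame, square to within about 0.5 degrees, and it looks flat. Those are camera measurements.
- **Board and tools:** By eye, the board looks flat on the bearers, away from the bat and tile. The tools look unmoved.

**Checks that were weaker or disagreed:**
- **Contact force:** I could only infer the force on the plaster from the wrist sensor. Its force and moment readings disagreed somewhat, suggesting 1 to 2.5 N, well under the 6 N limit.
- **Top camera:** The tilted gripper blocked its view of the tile during the slide, so I followed the tile with the scene camera only.
- **First moves:** The first move calls were refused for missing keys. Nothing moved as a result.

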